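Fold the gouge guard down and shut the tool chest

ROBOT

A 7-joint arm with a two-finger parallel gripper is mounted at the origin on the work surface. World frame = base frame: x ahead of the robot, y to its left, z up, the work surface at z = 0. Lengths are in m, angles in degrees, forces in N, time in s.
With the tool pointing down it reaches from about 0.375 to 0.925 m from the base axis. Payload 3.1 kg.
Tool frame: the origin (TCP) lies on the front face of the gripper's body, between the roots of the fingers; the fingertips stand 73 mm ahead of it and the grasp point (between the pads) lies 54 mm ahead of it; x points along the fingers, y is the direction in which the jaws open and shut, and the axes are right-handed (so a half turn about x gives the same grasp; the last joint's range is limited). The gripper opens to 85 mm and grips with 20 to 120 N. Pads are 22 mm wide; open, the fingers measure 114 mm over their backs; the gripper's body (76 mm by 85 mm) begins 54 mm behind the grasp point. The pads swing forward as they close: fully open they stand 13 mm farther back than shut.
Start: joints at [-74.76, 21.939, 2.515, 91.553, -1.026, 66.532, -2.859], TCP at [0.231, 0.607, 0.304] pointing down, gripper open.
Joint ranges: [-149.38, 149.38], [-23.57, 123.04], [-84.95, 90], [0, 143.3], [-89.99, 269.99], [3.08, 112.72], [-163.45, 163.45]. Speed limits (degrees/s): [159.86, 159.86, 180, 180, 180, 180, 180].

INTERFACE

Orientations are given as [roll, pitch, yaw] about the fixed x, y, z axes, in that order (R = Rz(yaw) Ry(pitch) Rx(roll)).
In Python, from station import ctrl, eyes gives the robot as it stands.
- The arm moves only by the shell command python3 -m crank 'ROWS' [FORCE]. ROWS is JSON, a list that holds one entry, the list of rows, each a list of 7 numbers: the shift along the tool's x, y, z in mm, then the turn, a rotation vector about the tool's x, y, z in rad, then the opening, from -1 (shut) to 1 (fully open). A call has 1 to 12 rows; each row is the pose to reach, as a shift and turn from the pose commanded when the call began, along the tool's axes at that moment; what a row does not reach only later rows make up. A row lasts 1/12 s, in which the tool goes at most 41.7 mm and 7.16 degrees, less where a joint would pass 70% of its speed; a pose out of reach is approached as far as the arm can. A call with a gripper value outside its range is refused whole. The fingers move at their own pace and stop on an object; FORCE is the grip in N (left out, the last holds). Time passes only in rows, so rows that repeat a pose let the fingers close. It gives the time, the measured TCP pose, the force and the opening at its end, in the units of the state.
- ctrl.sense(): the state, without advancing time (a new reading comes with each control period).
- eyes.camera(name): name is "side" or "top" or "wrist"; returns (picture, depth): 384x512x3 uint8, red, green, blue; 384x512 float32, m along the optical axis (not along the pixel's ray), 0 where there is no reading.
- eyes.camera_params(name): a dict with "fx", "fy", "cx", "cy" (pixels), "pose" (4x4, takes a point from camera to world coordinates); the wrist camera has in their place "mount" (4x4, takes a point from camera to tool coordinates, whose origin is the TCP and whose axes are the tool frame's). Camera axes: x right, y up, looking along -z (the intrinsics and any distortion apply to the point x, -y, -z); pixel columns grow to the right and rows downward; lengths in m; the calibration is good to about 2 mm. A picture is of the moment at which its call begins: read the wrist's pose just before it. camera_params takes no time and is no camera call.
- ctrl.hand_in(): hands the job in, once; it reports no verdict.
The state is a dict: "t": time; "joints": joint angles; "qd": joint speeds; "effort": joint torques, N m; "eef_pos": TCP position; "eef_rot": TCP orientation; "force": force on the tool from outside, world axes, zero at the start; "torque": the same for the moment, N m; "grip_width": finger opening in m.
Only numpy, scipy, OpenCV 4.12 (cv2) and the standard library are available. Lean on these libraries where they do the work, as an engineer would, in place of code of your own. Each camera call takes 0.05 s, during which the arm holds its last target.

TASK

Close up the carver's tool chest: with your fingertips push the small upright flap inside it over until it lies flat on the gouges, then push the open lid over and press it fully shut on the chest. Only push both from their outer faces or edges: don't take hold of either, keep off the felt on their inner sides, and don't shift the things standing around the chest.

Things in the scene. Friction and masses are not known exactly. Their poses are not given: they have to be found in the camera images.
- chest: Carver's open wooden tool chest, fixed to the bench: 260 (x) by 220 (y) by 70 high, walls 10 thick. Origin: centre of its underside, on the bench top; z up. Its hinges run along its x axis: the lid's hinge on the top of its +y wall (the robot's left), the flap's hinge inside its -y wall (the robot's right). Turned up to 0.45 rad about z.
- lid (a joint): Angle of the chest's large lid, rad: 0 = shut flat on the rim, about 1.57 = standing upright on the +y wall, stop at 1.85 (leaning outward). Its friction hinge holds it wherever it is left (about 0.6 N m to move it, plus its weight of 0.2 to 0.4 kg); it never falls by itself. A standing flap blocks it. Its inner face (towards the inside of the chest) carries a grey felt lining 4 mm thick that ends 14 mm (13 at the sides) from the lid's edges; the felt is not to be touched.
- lid_hinge (a point): Middle of the lid's hinge line, at (0, 110, 70) mm in the chest frame. From it the lid's wooden panel (260 along x, 220 from hinge to free edge) runs towards the chest's -y when shut; its outer face lies 10.5 mm outside this line (10.5 mm above the rim when shut).
- lid_edge (a point): Middle of the lid's free edge, on its outer face, 220 mm from the hinge line. Open, it is the lid's topmost part (up to about 0.29 m above the bench).
- flap (a joint): Angle of the small plywood guard flap inside the chest, rad: 0 = folded flat over the gouges, about 1.57 = standing upright, stop at 1.80 (leaning outward over the -y wall). Friction holds it wherever it is left (about 0.13 N m to move it, weight 0.1 kg). Its inner face (the one on the gouges when down) carries a grey felt lining 4 mm thick that ends 8 mm from its edges; the felt is not to be touched.
- flap_hinge (a point): Middle of the flap's hinge line, at (0, -100, 55) mm in the chest frame. From it the flap (234 along x, 92 from hinge to free edge, 6 thick) runs towards the chest's +y when folded down; its outer face lies 6 mm outside this line (6 mm above it when down, so 9 mm below the rim).
- flap_edge (a point): Middle of the flap's free edge, on its outer face, 92 mm from the hinge line. Standing, it is the flap's topmost part, about 0.147 m above the bench.
- mallet: Loose turned mallet of dark wood standing on its head, 165 tall, head 78 wide, beyond the lid side of the chest. Origin: centre of its underside. Leave alone.
- wax_jar: Loose amber jar with a steel cap, 60 wide, 55 tall, beyond the flap side of the chest. Origin: centre of its underside. Leave alone.
- figure: Loose small turned figure of pale wood, 56 wide, 92 tall, standing past the chest's far end. Origin: centre of its underside. Leave alone.

How it is judged:
By the outcome, as a careful person would: the job done as asked, in the order asked, and still so for the second after the job is handed in, with the robot touching nothing.
It also fails if it takes over 56 s, if anything falls off the work surface, if the arm or the gripper's body presses on something with over 40 N, if the wrist force passes 120 N, or if a joint passes its speed limit or range.

## Working session

There is one attempt and no reset: what is moved stays moved. The work goes in short steps, Python scripts to look and compute and a shell command to move; the robot and the scene stay as the last step left them, time stands still between calls to the robot, and variables do not carry over. Pictures are saved under pics/ and viewed, and the job is handed in when it is done.

```bash
ls; mkdir -p pics
python3 - <<'E'
from station import ctrl, eyes
import cv2,numpy as np
s=ctrl.sense();print(s)
for n in ("side","top","wrist"):
    p,d=eyes.camera(n);cv2.imwrite(f"pics/{n}0.png",p[:,:,::-1]);np.save(f"pics/{n}0.npy",d)
    c=eyes.camera_params(n);print(n,{k:np.round(v,3).tolist() if not isinstance(v,str) else v for k,v in c.items()})
E
```

```text
pics
{'t': 0.0, 'joints': array([-74.75978773,  21.99576578,   2.50968429,  91.64921886,
        -1.02476742,  66.53061929,  -2.85905338]), 'qd': array([-0.00886421,  0.04953012, -0.06964774,  0.01736295, -0.07431256,
        0.16669783, -0.00576114]), 'effort': array([ 2.14093677e-05, -4.33468974e+01,  1.02480836e+00, -2.49515247e+01,
        1.06531344e-02,  1.14614947e-02, -1.27654303e-05]), 'eef_pos': array([0.23099774, 0.60676689, 0.30244227]), 'eef_rot': array([ -86.83242121,   89.84685213, -107.66957558]), 'force': array([ 0.41992475, -0.71642613, -0.16929982]), 'torque': array([-0.01521407, -0.00174409,  0.00841248]), 'grip_width': 0.08529190210575616}
side {'fx': 353.724, 'fy': 353.724, 'cx': 260.391, 'cy': 185.201, 'pose': [[-0.889, 0.402, -0.22, 0.433], [-0.459, -0.787, 0.412, 0.335], [-0.008, 0.467, 0.884, 0.725], [0.0, 0.0, 0.0, 1.0]]}
top {'fx': 498.544, 'fy': 498.544, 'cx': 253.181, 'cy': 188.971, 'pose': [[0.021, 0.994, -0.111, 0.474], [-1.0, 0.021, 0.003, 0.071], [0.006, 0.111, 0.994, 1.174], [0.0, 0.0, 0.0, 1.0]]}
wrist {'fx': 266.813, 'fy': 266.813, 'cx': 259.393, 'cy': 193.357, 'mount': [[-0.0, 0.326, -0.945, -0.07], [1.0, -0.0, -0.0, 0.0], [-0.0, -0.945, -0.326, -0.084], [0.0, 0.0, 0.0, 1.0]]}
```

View pics/side0.png

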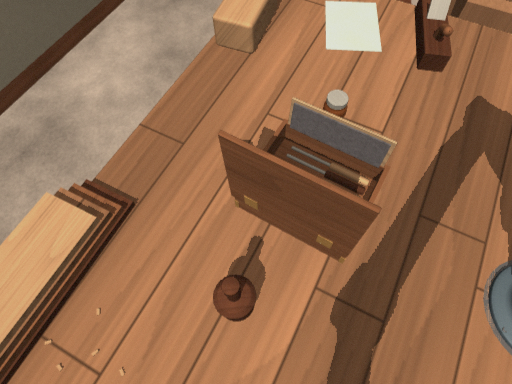

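View pics/top0.png

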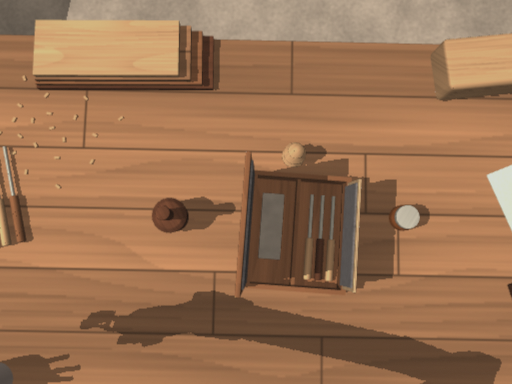

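View pics/wrist0.png

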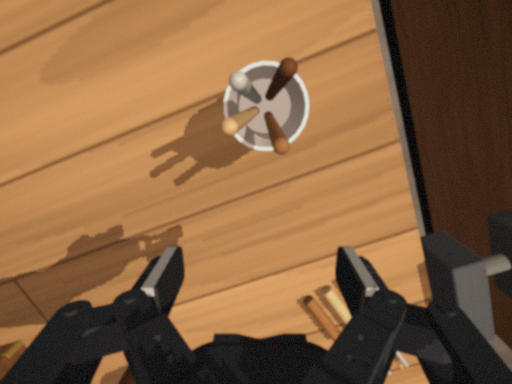

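The top view shows the chest around (300,232), with the lid on its left (x≈245) and the flap on its right (x≈352). The mallet is at (170,215), the jar at (405,217) and the figure at (294,155). Next I measure their positions.

```bash
cat > h.py <<'E'
import numpy as np,cv2
from station import ctrl, eyes
def cloud(n,d,stateT=None):
    c=eyes.camera_params(n);v,u=np.mgrid[0:384,0:512]
    P=np.stack([(u-c['cx'])/c['fx']*d,-(v-c['cy'])/c['fy']*d,-d],-1)
    M=np.array(c['pose']) if 'pose' in c else stateT@np.array(c['mount'])
    W=P@M[:3,:3].T+M[:3,3]; W[d<=0]=np.nan
    return W
E
python3 - <<'E'
from h import *
np.set_printoptions(precision=4,suppress=True)
W=cloud('top',np.load('pics/top0.npy'));S=cloud('side',np.load('pics/side0.npy'))
for n,p in dict(lidtop1=(249,156),lidtop2=(239,292),flap1=(358,183),flap2=(355,289),mal=(168,213),jar=(407,217),fig=(294,153),wallfar=(300,175),wallnear=(300,288),div=(295,230)).items():
    print(n,W[p[1],p[0]])
for n,p in dict(lA=(221,135),lB=(378,209),fA=(293,104),fB=(391,140),mal=(233,287),jar=(337,97)).items(): print('s',n,S[p[1],p[0]])
# all cloud in chest region
A=np.concatenate([W.reshape(-1,3),S.reshape(-1,3)])
A=A[~np.isnan(A).any(1)]
m=(abs(A[:,2]-.07)<.004)&(A[:,0]>.2)&(A[:,0]<.7)&(A[:,1]>-.2)&(A[:,1]<.15)
R=A[m]; print(len(R),R.min(0),R.max(0)); r=cv2.minAreaRect((R[:,:2]*1000).astype(np.float32));print(r,cv2.boxPoints(r))
# jar, mallet, fig
for nm,(x0,x1,y0,y1,z0) in dict(mal=(.3,.5,.15,.35,.02),jar=(.3,.55,-.35,-.16,.02)).items():
    q=A[(A[:,0]>x0)&(A[:,0]<x1)&(A[:,1]>y0)&(A[:,1]<y1)&(A[:,2]>z0)];print(nm,len(q),q.min(0),q.max(0))
# lid outer plane from side
q=S[150:235,240:350].reshape(-1,3)
q=q[(q[:,2]>.09)]
c=np.median(q,0); 
for _ in range(4):
    n=np.linalg.svd(q-q.mean(0),full_matrices=0)[2][2]; q=q[abs((q-q.mean(0))@n)<.004]
print('lid plane',q.mean(0),n,len(q))
q=S[100:170,290:395].reshape(-1,3); q=q[(q[:,2]>.085)&(q[:,2]<.16)&(q[:,1]<-.02)]
for _ in range(6):
    n=np.linalg.svd(q-np.median(q,0),full_matrices=0)[2][2]; q=q[abs((q-np.median(q,0))@n)<.004]
print('flap felt plane',q.mean(0),n,len(q),q.min(0),q.max(0))
E
```

```text
lidtop1 [0.6322 0.0768 0.2901]
lidtop2 [0.3914 0.0891 0.2894]
flap1 [ 0.6067 -0.1512  0.141 ]
flap2 [ 0.3891 -0.1428  0.1491]
mal [0.5345 0.2398 0.1606]
jar [ 0.5431 -0.28    0.0544]
fig [ 0.6782 -0.0215  0.0839]
wallfar [ 0.6307 -0.0364  0.0733]
wallnear [ 0.3824 -0.0391  0.0715]
div [ 0.5087 -0.0281  0.0559]
s lA [0.6335 0.0831 0.2899]
s lB [0.3845 0.0929 0.2908]
s fA [ 0.6089 -0.1495  0.1321]
s fB [ 0.3933 -0.1434  0.145 ]
s mal [0.5285 0.2523 0.1641]
s jar [ 0.5445 -0.2812  0.0556]
2006 [ 0.3687 -0.1526  0.066 ] [0.6941 0.0924 0.074 ]
((534.4521484375, -30.811050415039062), (232.53494262695312, 320.1502380371094), 86.68567657470703) [[ 367.9229 -137.6295]
 [ 687.5377 -156.1386]
 [ 700.9813   76.0074]
 [ 381.3666   94.5165]]
mal 57 [0.4958 0.2382 0.0325] [0.5    0.2683 0.0803]
jar 703 [ 0.5138 -0.3076  0.0201] [ 0.55   -0.2508  0.0599]
lid plane [0.507  0.0888 0.2093] [ 0.0533  0.9984 -0.0192] 5812
flap felt plane [ 0.4929 -0.1388  0.1192] [0.0528 0.9841 0.1695] 2456 [ 0.3818 -0.1525  0.085 ] [ 0.6146 -0.1272  0.1485]
```

```bash
cat >> h.py <<'E'
from scipy.spatial.transform import Rotation as Ro
YAW=-.053; ex=np.array([np.cos(YAW),np.sin(YAW),0]); ey=np.array([-np.sin(YAW),np.cos(YAW),0]); ez=np.array([0,0,1.])
C=.504*ex-.0075*ey
def ch(x,y,z): return C+ex*x/1e3+ey*y/1e3+ez*z/1e3
def st():
    s=ctrl.sense(); R=Ro.from_euler('xyz',s['eef_rot'],degrees=True).as_matrix(); return s,s['eef_pos'],R
def tochest(p): d=p-C; return np.array([d@ex,d@ey,d[2]])*1e3
E
python3 - <<'E'
from h import *
np.set_printoptions(precision=4,suppress=True)
s,p,R=st(); print(R, tochest(p))
for R2,n in ((np.stack([-ez,ex,np.cross(-ez,ex)],1),'y=ex'),(np.stack([-ez,-ex,np.cross(-ez,-ex)],1),'y=-ex'),(np.stack([-ez,ey,np.cross(-ez,ey)],1),'y=ey')):
    print(n,Ro.from_matrix(R.T@R2).as_rotvec(),'camera side',-R2[:,2])
for t in (ch(0,-160,210),ch(0,150,320)): print(t,R.T@(t-p)*1e3)
E
```

```text
[[-0.0006  0.3557  0.9346]
 [-0.002   0.9346 -0.3557]
 [-1.     -0.0021  0.0001]] [-305.4078  625.8025  302.7803]
y=ex [1.2601 0.0014 0.0017] camera side [ 0.053   0.9986 -0.    ]
y=-ex [-1.8815 -0.0019  0.0016] camera side [-0.053  -0.9986  0.    ]
y=ey [-0.3107 -0.0002  0.0021] camera side [-0.9986  0.053  -0.    ]
[ 0.4944 -0.194   0.21  ] [  94.2111 -654.6138  531.011 ]
[0.5108 0.1156 0.32  ] [ -16.4137 -359.6853  436.2517]
```

```bash
python3 -m crank '[[[-40,0,0,-0.1,0,0,-1],[-80,0,0,-0.2,0,0,-1],[-120,0,0,-0.31,0,0,-1],[-130,-10,30,-0.31,0,0,-1],[-130,-35,58,-0.31,0,0,-1],[-130,-60,86,-0.31,0,0,-1],[-130,-85,114,-0.31,0,0,-1],[-130,-110,142,-0.31,0,0,-1],[-130,-135,170,-0.31,0,0,-1],[-130,-160,198,-0.31,0,0,-1],[-130,-185,226,-0.31,0,0,-1],[-130,-210,254,-0.31,0,0,-1]]]' 40
python3 - <<'E'
from h import *
np.set_printoptions(precision=4,suppress=True)
s,p,R=st(); print(s['joints'],tochest(p),R)
t=ch(0,-165,420);print(R.T@(t-p)*1e3)
E
```

```text
t: 1.15
eef_pos: [0.3943, 0.3188, 0.4336]
eef_rot: [-156.9, 90.0, -160.0]
force: [1.2, -0.1, -0.3]
grip_width: 0.0004
[-54.5719   0.765   11.1099 101.4793  -0.1606  77.7921  43.4956] [-127.1421  346.768   433.5708] [[-0.0004  0.0537  0.9986]
 [-0.0001  0.9986 -0.0537]
 [-1.     -0.0002 -0.0004]]
[  13.6056 -511.6797  127.4933]
```

```bash
python3 -m crank '[[[0,-30,20,0,0,0,-1],[0,-65,40,0,0,0,-1],[0,-100,60,0,0,0,-1],[0,-138,75,0,0,0,-1],[0,-176,90,0,0,0,-1],[0,-214,105,0,0,0,-1],[0,-252,115,0,0,0,-1],[0,-292,120,0,0,0,-1],[0,-332,125,0,0,0,-1],[0,-372,127,0,0,0,-1],[0,-412,127,0,0,0,-1],[0,-450,127,0,0,0,-1]]]'
python3 - <<'E'
from h import *
np.set_printoptions(precision=4,suppress=True)
s,p,R=st(); print(s['joints'],tochest(p),Ro.from_matrix(R).as_matrix())
E
```

```text
t: 2.15
eef_pos: [0.4958, -0.1378, 0.4337]
eef_rot: [127.3, 90.0, 124.2]
force: [0.6, 0.3, -0.4]
grip_width: 0.0002
[-27.3861   0.7554  39.2126 101.643   -0.4957  77.7793  98.8041] [  -1.6308 -103.7976  433.703 ] [[-0.0001  0.0545  0.9985]
 [ 0.0001  0.9985 -0.0545]
 [-1.      0.0001 -0.0001]]
```

```bash
python3 -m crank '[[[0,-35,0,0,0,0,-1],[30,-56,0,0,0,0,-1],[65,-56,0,0,0,0,-1],[100,-56,0,0,0,0,-1],[135,-56,0,0,0,0,-1],[170,-56,0,0,0,0,-1],[200,-56,0,0,0,0,-1],[225,-56,0,0,0,0,-1],[240,-56,0,0,0,0,-1],[240,-56,0,0,0,0,-1],[240,-56,0,0,0,0,-1]]]'
python3 - <<'E'
from h import *
np.set_printoptions(precision=4,suppress=True)
s,p,R=st(); print(tochest(p),s['force'])
for n in ('side','wrist'):
    q,d=eyes.camera(n);cv2.imwrite(f"pics/{n}1.png",q[:,:,::-1])
r=65
for a in (1.74,1.65,1.57,1.45,1.3,1.1,.9,.7,.5,.3,.15,0):
    print(a,np.round([-100+r*np.cos(a)-6*np.sin(a)-14.5, 55+r*np.sin(a)+6*np.cos(a)+73]-tochest(p)[1:],1))
E
```

```text
t: 3.07
eef_pos: [0.4929, -0.1911, 0.1931]
eef_rot: [-177.7, 89.9, 179.2]
force: [-0.1, -0.1, 0.5]
grip_width: 0.0
[  -1.6988 -157.2138  193.1144] [-0.1046 -0.1452  0.4855]
1.74 [25.9 -2.1]
1.65 [31.6 -0.8]
1.57 [36.8 -0.1]
1.45 [44.6  0.1]
1.3 [54.3 -0.9]
1.1 [66.9 -4.5]
0.9 [ 78.4 -10.5]
0.7 [ 88.6 -18.7]
0.5 [ 96.9 -28.7]
0.3 [103.  -40.2]
0.15 [106.1 -49.5]
0 [107.7 -59.1]
```

View pics/side1.png

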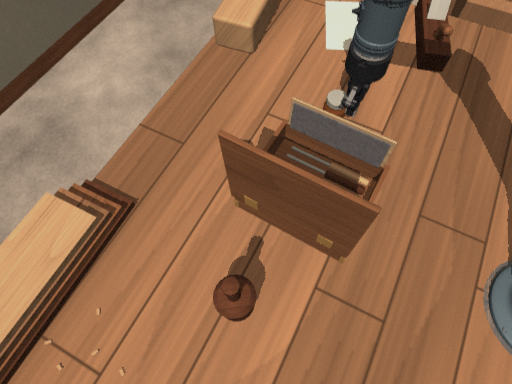

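View pics/wrist1.png

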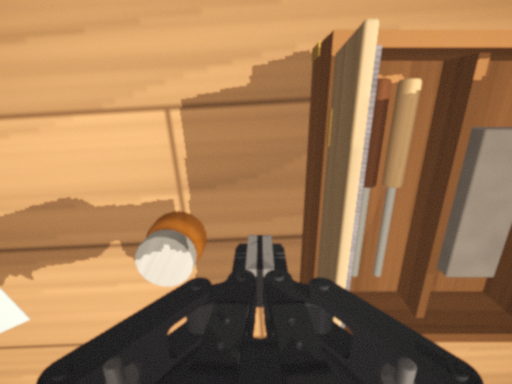

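The side view shows the fingertips near (350,100), outside the flap and clear of the jar at (337,97). The wrist view shows the knuckles flaring out just behind the tips, so I'll push close to the flap's edge, at r≈78 mm.

```bash
python3 - <<'E'
from h import *
r=78;p=[-160,193.6]
for a in (1.74,1.57,1.4,1.25,1.1,.95,.8,.65,.5,.35,.2,.1,0):
    y,z=np.array([-100+r*np.cos(a)-6*np.sin(a)-14.5, 55+r*np.sin(a)+6*np.cos(a)+73])-tochest(st()[1])[1:]
    print(a,'tool x',round(-z,1),'tool y',round(y,1))
print(st()[0]['joints'])
E
python3 -m crank '[[[-13,0,0,0,0,0,-1],[-13,15,0,0,0,0,-1],[-13,30,0,0,0,0,-1],[-13,40,0,0,0,0,-1],[-13,40,0,0,0,0,-1]]]'
python3 - <<'E'
from h import *
s,p,R=st(); print(tochest(p),s['force'])
q,d=eyes.camera('wrist');cv2.imwrite(f"pics/wrist2.png",q[:,:,::-1])
E
```

```text
1.74 tool x -8.8 tool y 24.2
1.57 tool x -10.9 tool y 37.3
1.4 tool x -10.8 tool y 50.5
1.25 tool x -8.8 tool y 62.1
1.1 tool x -5.1 tool y 73.2
0.95 tool x 0.2 tool y 83.7
0.8 tool x 7.0 tool y 93.2
0.65 tool x 15.1 tool y 101.7
0.5 tool x 24.5 tool y 108.8
0.35 tool x 34.7 tool y 114.4
0.2 tool x 45.7 tool y 118.5
0.1 tool x 53.4 tool y 120.2
0 tool x 61.1 tool y 121.2
[-17.28365072  19.80684517  39.64257922 114.95902893 -16.27352881
  50.55969089 118.04817132]
t: 3.58
eef_pos: [0.4977, -0.1495, 0.2091]
eef_rot: [14.7, 89.7, 11.8]
force: [0.3, 0.2, -0.2]
grip_width: -0.0003
[   0.88455032 -115.44358195  209.14402396] [ 0.32452683  0.24383721 -0.20482415]
```

View pics/wrist2.png

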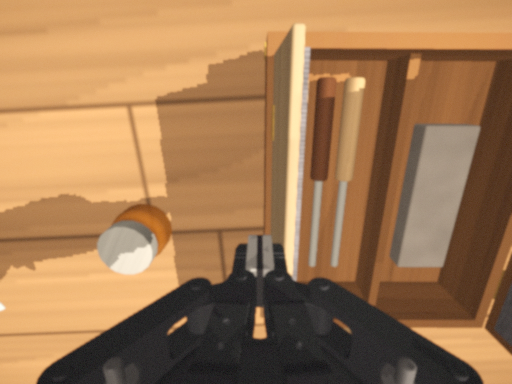

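```bash
python3 -m crank '[[[3,11,0,0,0,0,-1],[5,22,0,0,0,0,-1],[9,33,0,0,0,0,-1],[14,44,0,0,0,0,-1],[21,53,0,0,0,0,-1],[29,62,0,0,0,0,-1],[38,69,0,0,0,0,-1],[48,75,0,0,0,0,-1],[58,79,0,0,0,0,-1],[66,80,0,0,0,0,-1],[70,81,0,0,0,0,-1],[70,81,0,0,0,0,-1]]]'
python3 - <<'E'
from h import *
s,p,R=st(); print(tochest(p),s['force'])
q,d=eyes.camera('wrist');cv2.imwrite(f"pics/wrist3.png",q[:,:,::-1])
q,d=eyes.camera('side');cv2.imwrite(f"pics/side3.png",q[:,:,::-1])
E
```

```text
t: 4.63
eef_pos: [0.4985, -0.0704, 0.1352]
eef_rot: [-172.9, 89.8, -175.9]
force: [-0.6, 0.1, 0.3]
grip_width: 0.0002
[ -2.43497677 -36.36058174 135.15853707] [-0.64442292  0.09412579  0.34045099]
```

View pics/wrist3.png

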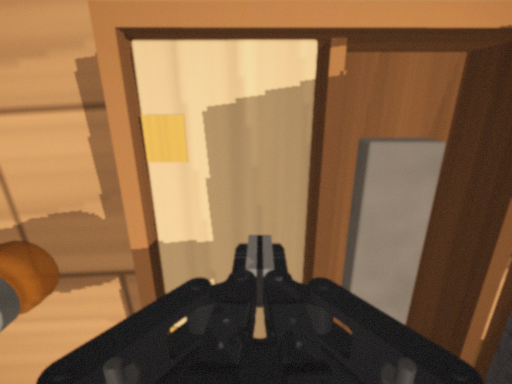

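View pics/side3.png

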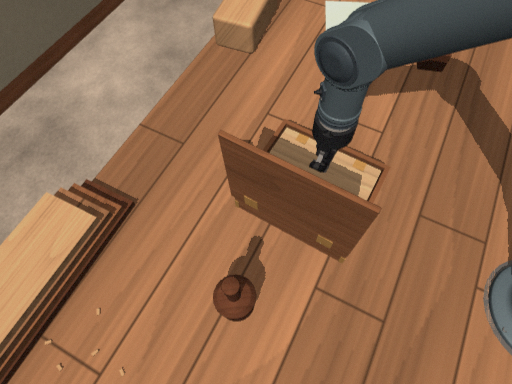

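The flap looks almost flat, filling the tray at (225,150) in the wrist view. I'll press down gently while watching the force.

```bash
python3 -m crank '[[[2,0,0,0,0,0,-1],[3,0,0,0,0,0,-1],[3,0,0,0,0,0,-1],[4,0,0,0,0,0,-1],[4,0,0,0,0,0,-1]]]'
python3 - <<'E'
from h import *
s,p,R=st(); print(tochest(p),s['force'])
E
```

```text
t: 5.15
eef_pos: [0.5001, -0.0708, 0.1337]
eef_rot: [121.1, 90.0, 118.0]
force: [-1.5, -0.2, 5.0]
grip_width: -0.0002
[ -0.83732323 -36.7400446  133.69514536] [-1.53367101 -0.20505314  5.02238913]
```

```bash
python3 -m crank '[[[2,0,0,0,0,0,-1],[3,0,0,0,0,0,-1],[3,0,0,0,0,0,-1],[3,0,0,0,0,0,-1]]]'
python3 -m crank '[[[-25,-5,0,0,0,0,-1],[-60,-15,0,0,0,0,-1],[-100,-20,0,0,0,0,-1],[-140,-20,0,0,0,0,-1],[-180,-20,0,0,0,0,-1],[-220,-20,0,0,0,0,-1],[-260,-20,0,0,0,0,-1],[-290,-20,0,0,0,0,-1],[-300,-20,0,0,0,0,-1],[-300,-20,0,0,0,0,-1]]]'
python3 - <<'E'
from h import *
np.set_printoptions(precision=4,suppress=True)
s,p,R=st(); print(tochest(p),s['force'],s['joints']);T=np.eye(4);T[:3,:3]=R;T[:3,3]=p
q,d=eyes.camera('wrist');cv2.imwrite(f"pics/wrist4.png",q[:,:,::-1]);W=cloud('wrist',d,T)
q,d=eyes.camera('side');cv2.imwrite(f"pics/side4.png",q[:,:,::-1]);S=cloud('side',d)
for A in (W,S):
    A=A.reshape(-1,3);A=A[~np.isnan(A).any(1)];c=np.stack([(A-C)@ex,(A-C)@ey,A[:,2]],1)*1e3
    for lo in (-95,-75,-55,-35,-20):
        m=(abs(c[:,0])<100)&(c[:,1]>lo)&(c[:,1]<lo+10)&(c[:,2]<100);print(lo,m.sum(),np.median(c[m,2]) if m.sum() else 0)
E
```

```text
t: 5.48
eef_pos: [0.5003, -0.071, 0.1333]
eef_rot: [119.6, 89.8, 116.4]
force: [-9.4, -0.2, 28.0]
grip_width: 0.0001
t: 6.32
eef_pos: [0.5004, -0.091, 0.4334]
eef_rot: [13.5, 89.6, 10.4]
force: [0.0, -0.5, -0.4]
grip_width: -0.0003
[  0.4657 -56.8164 433.4467] [ 0.0027 -0.4667 -0.4127] [-35.0058  -0.5706  41.0221 102.6572   0.2584  77.3589  92.8702]
-95 719 61.41976815697531
-75 720 61.2723146998419
-55 777 61.26234290257449
-35 724 61.256158194069904
-20 727 61.24936825915689
-95 321 61.02070818084404
-75 342 60.94558353651391
-55 358 60.99118016091354
-35 362 61.03053135386549
-20 177 61.025143983782115
```

View pics/wrist4.png

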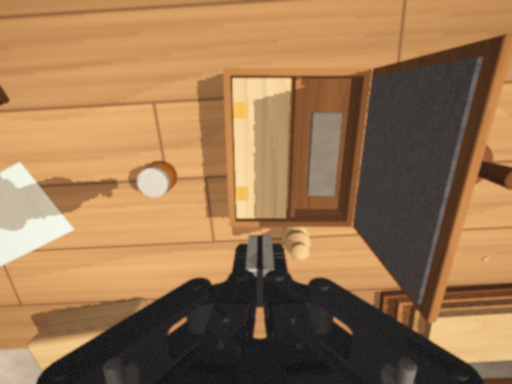

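View pics/side4.png

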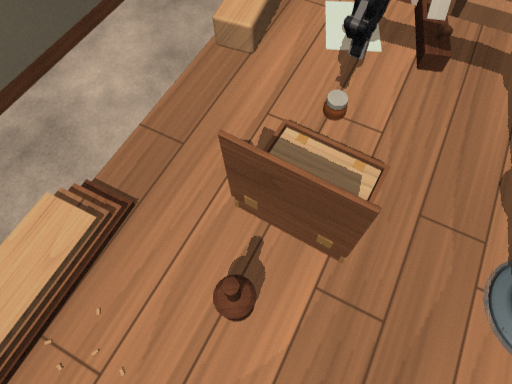

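The flap reads flat: its outer face is at z≈61 mm across its whole depth in both cameras. Next I cross over the lid to its outer side.

```bash
python3 -m crank '[[[0,25,0,0,0,0,-1],[0,60,0,0,0,0,-1],[0,98,0,0,0,0,-1],[0,136,0,0,0,0,-1],[0,174,0,0,0,0,-1],[0,205,0,0,0,0,-1],[0,225,0,0,0,0,-1],[25,232,0,0,0,0,-1],[60,232,0,0,0,0,-1],[80,232,0,0,0,0,-1],[90,232,0,0,0,0,-1],[90,232,0,0,0,0,-1]]]'
python3 - <<'E'
from h import *
np.set_printoptions(precision=4,suppress=True)
s,p,R=st(); print(tochest(p),s['force'],R)
q,d=eyes.camera('wrist');cv2.imwrite(f"pics/wrist5.png",q[:,:,::-1])
q,d=eyes.camera('side');cv2.imwrite(f"pics/side5.png",q[:,:,::-1])
p=tochest(st()[1]);r=200
for a in (1.59,1.5,1.4,1.3,1.2,1.1,1.0,.9,.8,.7,.6,.5,.4,.3,.2,.1,0):
    y=110-r*np.cos(a)+10.5*np.sin(a)+14.5;z=70+r*np.sin(a)+10.5*np.cos(a)+73
    print(a,'tool x',round(p[2]-z,1),'tool y',round(y-p[1],1))
E
```

```text
t: 7.42
eef_pos: [0.5086, 0.1403, 0.3346]
eef_rot: [-149.6, 89.4, -152.7]
force: [-0.4, 0.3, -0.4]
grip_width: -0.0003
[ -3.542  174.5656 334.5754] [-0.3973  0.2651 -0.3858] [[-0.0095  0.0541  0.9985]
 [-0.0049  0.9985 -0.0541]
 [-0.9999 -0.0054 -0.0093]]
1.59 tool x -3.6 tool y -36.4
1.5 tool x -4.1 tool y -54.4
1.4 tool x -2.7 tool y -74.4
1.3 tool x 0.6 tool y -94.1
1.2 tool x 5.9 tool y -113.4
1.1 tool x 13.2 tool y -132.1
1.0 tool x 22.2 tool y -150.0
0.9 tool x 33.0 tool y -166.8
0.8 tool x 45.4 tool y -182.5
0.7 tool x 59.3 tool y -196.9
0.6 tool x 74.6 tool y -209.9
0.5 tool x 91.1 tool y -221.2
0.4 tool x 108.6 tool y -230.9
0.3 tool x 127.0 tool y -238.7
0.2 tool x 146.1 tool y -244.7
0.1 tool x 165.7 tool y -248.7
0 tool x 185.7 tool y -250.7
```

View pics/wrist5.png

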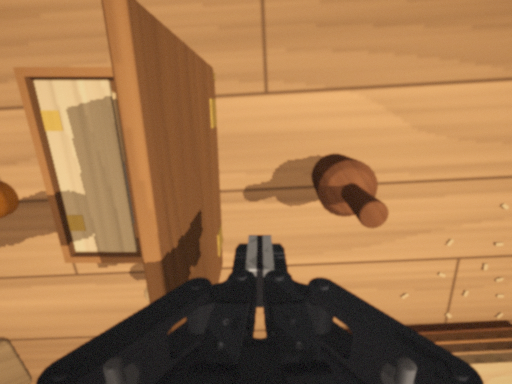

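View pics/side5.png

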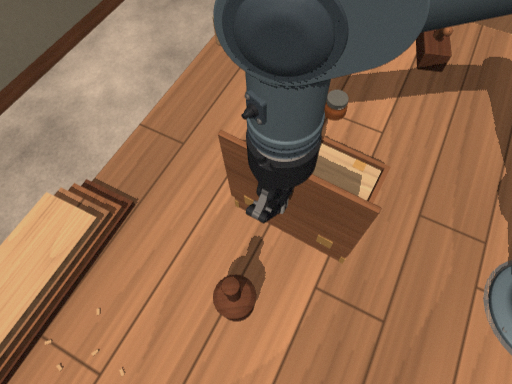

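The wrist view shows the fingertips at (260,240), outside the lid (outer face spanning x≈135–220) and well above the mallet. I'll start the push.

```bash
python3 -m crank '[[[0,-20,0,0,0,0,-1],[0,-36,0,0,0,0,-1],[0,-48,0,0,0,0,-1],[1,-60,0,0,0,0,-1],[2,-74,0,0,0,0,-1],[4,-90,0,0,0,0,-1],[7,-104,0,0,0,0,-1],[11,-118,0,0,0,0,-1],[17,-132,0,0,0,0,-1],[22,-142,0,0,0,0,-1],[26,-150,0,0,0,0,-1],[26,-150,0,0,0,0,-1]]]'
python3 - <<'E'
from h import *
np.set_printoptions(precision=4,suppress=True)
q,d=eyes.camera('wrist');cv2.imwrite(f"pics/wrist6.png",q[:,:,::-1])
q,d=eyes.camera('side');cv2.imwrite(f"pics/side6.png",q[:,:,::-1])
s,p,R=st(); print(tochest(p),s['force'])
p=tochest(st()[1]);r=200
for a in (1.0,.9,.8,.7,.6,.5,.4,.3,.2,.1,0):
    y=110-r*np.cos(a)+10.5*np.sin(a)+14.5;z=70+r*np.sin(a)+10.5*np.cos(a)+73
    print(a,'tool x',round(p[2]-z,1),'tool y',round(y-p[1],1))
E
```

```text
t: 8.52
eef_pos: [0.503, -0.011, 0.3133]
eef_rot: [-113.4, 89.9, -116.6]
force: [0.1, -0.1, -0.0]
grip_width: 0.0001
[ -1.608   25.0206 313.1434] [-0.4768  1.6643  0.0097]
1.0 tool x -3.8 tool y 0.3
0.9 tool x 7.0 tool y -16.6
0.8 tool x 19.4 tool y -32.3
0.7 tool x 33.3 tool y -46.7
0.6 tool x 48.5 tool y -59.7
0.5 tool x 65.0 tool y -71.0
0.4 tool x 82.6 tool y -80.6
0.3 tool x 101.0 tool y -88.5
0.2 tool x 120.1 tool y -94.4
0.1 tool x 139.7 tool y -98.5
0 tool x 159.6 tool y -100.5
```

View pics/wrist6.png

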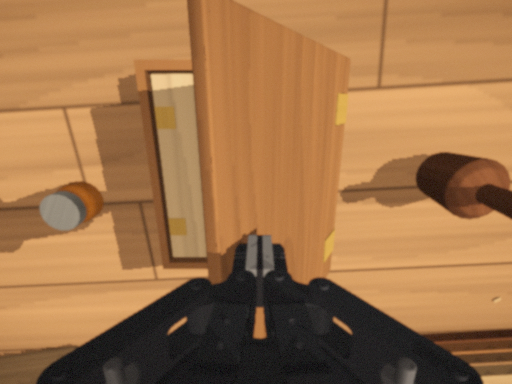

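View pics/side6.png

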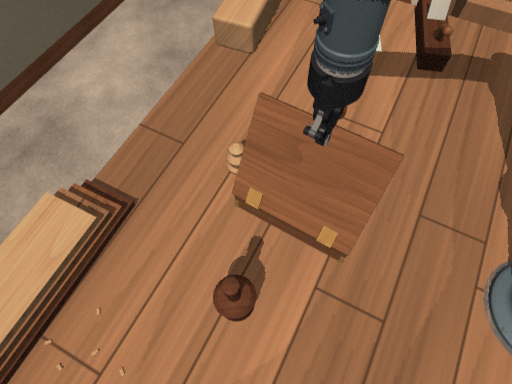

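The lid is following, now at about 1 rad, and the tips are on its outer face. I'll continue along the arc.

```bash
python3 -m crank '[[[2,-9,0,0,0,0,-1],[8,-18,0,0,0,0,-1],[20,-32,0,0,0,0,-1],[34,-47,0,0,0,0,-1],[49,-60,0,0,0,0,-1],[65,-71,0,0,0,0,-1],[83,-80,0,0,0,0,-1],[101,-88,0,0,0,0,-1],[120,-94,0,0,0,0,-1],[138,-97,0,0,0,0,-1],[152,-98,0,0,0,0,-1],[152,-98,0,0,0,0,-1]]]'
python3 - <<'E'
from h import *
s,p,R=st(); print(tochest(p),s['force'])
E
```

```text
t: 9.62
eef_pos: [0.4958, -0.1079, 0.1592]
eef_rot: [-157.4, 89.7, -160.5]
force: [-0.2, 0.1, 0.3]
grip_width: -0.0001
[ -3.14927634 -73.96592646 159.18966481] [-0.15668742  0.05186617  0.32347823]
```

Expected TCP z when shut is 153.5. I'll press down slowly, with a force check after each step.

```bash
python3 -m crank '[[[2,0,0,0,0,0,-1],[4,0,0,0,0,0,-1],[6,0,0,0,0,0,-1],[7,0,0,0,0,0,-1],[7,0,0,0,0,0,-1],[7,0,0,0,0,0,-1]]]'
```

```text
t: 10.12
eef_pos: [0.4985, -0.1062, 0.1553]
eef_rot: [17.1, 89.9, 14.0]
force: [-0.5, -0.9, 1.3]
grip_width: -0.0001
```

```bash
python3 -m crank '[[[1,0,0,0,0,0,-1],[2,0,0,0,0,0,-1],[2,0,0,0,0,0,-1],[2,0,0,0,0,0,-1]]]';python3 -m crank '[[[1,0,0,0,0,0,-1],[1,0,0,0,0,0,-1],[1,0,0,0,0,0,-1]]]'
```

```text
t: 10.45
eef_pos: [0.4985, -0.1063, 0.1532]
eef_rot: [15.6, 90.0, 12.5]
force: [-1.3, 0.6, 4.7]
grip_width: 0.0003
t: 10.7
eef_pos: [0.4986, -0.1064, 0.1531]
eef_rot: [79.2, 89.9, 76.2]
force: [-2.9, 0.0, 11.6]
grip_width: -0.0004
```

```bash
python3 -m crank '[[[1,0,0,0,0,0,-1],[1,0,0,0,0,0,-1],[1,0,0,0,0,0,-1]]]'; python3 -m crank '[[[-20,0,0,0,0,0,-1],[-55,0,0,0,0,0,-1],[-95,0,0,0,0,0,-1],[-135,0,0,0,0,0,-1],[-175,0,0,0,0,0,-1],[-215,0,0,0,0,0,-1],[-250,0,0,0,0,0,-1],[-270,0,0,0,0,0,-1],[-270,0,0,0,0,0,-1],[-270,0,0,0,0,0,-1]]]'
python3 - <<'E'
from h import *
np.set_printoptions(precision=4,suppress=True)
s,p,R=st();T=np.eye(4);T[:3,:3]=R;T[:3,3]=p;print(tochest(p),s['force'])
for n in ('wrist','side'):
    q,d=eyes.camera(n);cv2.imwrite(f"pics/{n}7.png",q[:,:,::-1]);A=cloud(n,d,T).reshape(-1,3)
    A=A[~np.isnan(A).any(1)];c=np.stack([(A-C)@ex,(A-C)@ey,A[:,2]],1)*1e3
    for lo in (-105,-70,-30,0,40,80,100):
        m=(abs(c[:,0])<110)&(c[:,1]>lo)&(c[:,1]<lo+10)&(c[:,2]<130);print(n,lo,m.sum(),np.median(c[m,2]) if m.sum() else 0)
    if n=='side':
        S=cloud(n,d)
        for nm,pp in dict(mal=(233,287),jar=(337,97)).items(): print(nm,S[pp[1],pp[0]])
E
```

```text
t: 10.95
eef_pos: [0.4987, -0.1065, 0.153]
eef_rot: [96.1, 89.9, 93.0]
force: [-5.5, 0.0, 18.1]
grip_width: -0.0001
t: 11.78
eef_pos: [0.4986, -0.1062, 0.4218]
eef_rot: [19.6, 89.8, 16.6]
force: [-0.1, 0.2, -0.9]
grip_width: -0.0001
[ -0.4346 -72.1112 421.8414] [-0.0749  0.2365 -0.919 ]
wrist -105 907 80.76035059375114
wrist -70 892 80.71446284277707
wrist -30 905 80.6910957152503
wrist 0 903 80.78499574652331
wrist 40 894 80.7898010743065
wrist 80 901 81.07051369851153
wrist 100 814 80.93227005205311
side -105 378 80.38153692128418
side -70 406 80.46896753782707
side -30 434 80.58693016114927
side 0 449 80.47280730918172
side 40 470 80.44498649319388
side 80 507 80.77917621879938
side 100 1727 55.783637918776385
mal [0.5284 0.2523 0.1642]
jar [ 0.5445 -0.2813  0.0554]
```

View pics/side7.png

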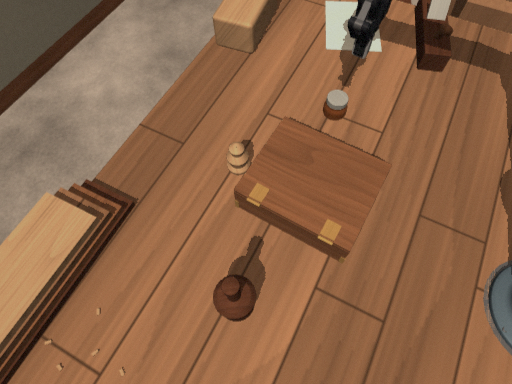

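View pics/wrist7.png

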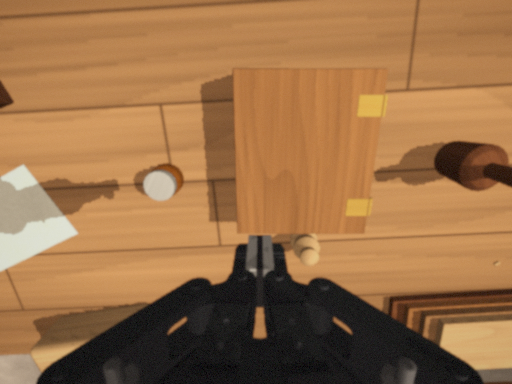

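The lid lies flat at 80.5 mm, its shut height. The mallet (233,290), jar (336,100) and figure (238,157) are still standing. The robot is clear, so I'm handing in.

```bash
python3 -c "
from station import ctrl
print(ctrl.hand_in())"
```

```text
the job is handed in; nothing more can be done
None
```

The chest is closed and the job is handed in, at about 12 s on the robot's clock. With the gripper shut, I pushed the flap over from its outer face until it lay flat. I then pushed the lid over from its outer face and pressed it shut.

- **Flap:** after I lifted away, its outer face read about 61 mm all the way across in both cameras, which is its folded height. The press on it reached 28 N at the wrist, more than I meant to use but well under the limit.
- **Lid:** its outer face reads 80.4–81.1 mm from hinge to free edge, against 80.5 mm when shut. The fingertips stopped moving there while the force rose to 18 N. One reading disagreed: the side camera gave 56 mm in the strip nearest the hinge. I took that to be the chest's side wall showing in the strip, since the wrist camera read 80.9 mm there.
- **Things around the chest:** the side camera puts the mallet and jar within 0.2 mm of where they started. The figure is standing in the last picture, but I did not measure whether it moved. The gripper never went near it.
- **At hand-in:** the gripper was about 0.27 m above the lid and touching nothing.

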